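# Find the tin that rattles and hand it over

### The job

Three identical closed tins stand on the jeweller's bench; in one of them the contents have come loose. Working from the left tin to the right one, lift each tin clear of the bench, shake it briskly to feel whether it rattles, and stand it back upright where it was without dropping it (the right one may stay in hand if it is the one). Then hold out the tin that rattles over the round cork pad, level and still, some 15 cm above it, and finish while still holding it there; leave the beaker, the ring stick block and the hammer alone.

Things in the scene. Friction and masses are not known exactly. Their poses are not given: they have to be found in the camera images.
- tin_left: Leftmost (+y) of three identical closed, opaque metal tins, each 120 mm long (own x), 64 mm wide (y), 48 mm high, flat sides, lid pressed shut. Origin: centre of the underside; z up through the lid. Stands on the 4 mm mat, long axis within 12 degrees of world x (all three parallel). Grip it across the 64 mm width at its middle. 0.29 to 0.40 kg; the weight tells nothing.
- tin_middle: Middle tin, like the left one. Two of the tins are packed tight (play under 1 mm). In the third, any of the three, a 36 mm, 190 g steel ball is loose: it can run 76 mm along the tin and 22 mm across. Shaken along its length it knocks; tipped end down by 10 degrees or more it rolls to the low end, and the moment on the tool (after shaking too) differs by up to 0.14 N m between ball at one end and at the other.
- tin_right: Rightmost (-y) tin, like the left one. The tins stand at least 140 mm apart, centre to centre.
- mat: Thin black rubber bench mat, 160 x 520 mm and 4 mm thick, fixed on the bench, on which the three tins stand side by side. Origin: centre of its underside, on the bench top.
- pad: Round cork hand-over pad fixed on the far side of the bench, 110 mm across, 10 mm thick. Origin: centre of its underside, on the bench top.
- beaker: Bystander: glass beaker 68 mm across, 85 mm high. Origin: centre of its underside. Leave alone.
- ring_block: Bystander: wooden block 70 x 50 x 30 mm with a tapered steel ring stick standing on it, 92 mm high in all. Origin: centre of its underside. Leave alone.
- hammer: Bystander: small hammer with wooden handle, 230 mm long, lying along its own x. Leave alone.
Not all that is in view belongs to the job. What is shaped like the tin_left but orange is not meant. Several things have the shape of the pad; the one meant has the colours described above.

How it is judged:
On the way, in this order (a step that is already met when the one before it is completed fails the run):
1. the left tin is held clear of the bench and shaken (moving faster than 0.2 m/s or turning faster than 1 rad/s, at least 30 mm up) (height (world z) of tin_left above 0.03 m and contact force between the fingers and tin_left above 0.3 N and (linear speed of tin_left above 0.2 m/s or angular speed of tin_left above 1 rad/s)), for 0.04 s.
2. the middle tin is held clear of the bench and shaken (moving faster than 0.2 m/s or turning faster than 1 rad/s, at least 30 mm up) (height (world z) of tin_middle above 0.03 m and contact force between the fingers and tin_middle above 0.3 N and (linear speed of tin_middle above 0.2 m/s or angular speed of tin_middle above 1 rad/s)), for 0.04 s.
3. the right tin is held clear of the bench and shaken (moving faster than 0.2 m/s or turning faster than 1 rad/s, at least 30 mm up) (height (world z) of tin_right above 0.03 m and contact force between the fingers and tin_right above 0.3 N and (linear speed of tin_right above 0.2 m/s or angular speed of tin_right above 1 rad/s)), for 0.04 s.
At the end, for the whole second after the job is handed in: The tin that rattles is held in the fingers, underside 80 to 300 mm above the bench, within 50 mm of over the pad's centre, level within 15 degrees, still; the others stand upright on the bench, released, at rest, each within 40 mm of its start (((distance between loose_ball_center and tin_left below 0.07 m and height (world z) of tin_left between 0.08 and 0.3 m and horizontal distance between tin_left and pad below 0.05 m and angle between tin_left's own z axis and vertical below 0.26 rad and contact force between the fingers and tin_left above 0.5 N and linear speed of tin_left below 0.03 m/s and height (world z) of tin_middle between -0.002 and 0.01 m and angle between each of tin_middle, tin_right's own z axis and vertical below 0.1 rad and distance of each of tin_middle, tin_right from where it was at the start of the episode below 0.04 m and linear speed of each of tin_middle, tin_right below 0.02 m/s and contact force between the fingers and tin_middle below 0.1 N and height (world z) of tin_right between -0.002 and 0.01 m and contact force between the fingers and tin_right below 0.1 N) or (distance between loose_ball_center and tin_middle below 0.07 m and height (world z) of tin_middle between 0.08 and 0.3 m and horizontal distance between tin_middle and pad below 0.05 m and angle between tin_middle's own z axis and vertical below 0.26 rad and contact force between the fingers and tin_middle above 0.5 N and linear speed of tin_middle below 0.03 m/s and height (world z) of tin_left between -0.002 and 0.01 m and angle between each of tin_left, tin_right's own z axis and vertical below 0.1 rad and distance of each of tin_left, tin_right from where it was at the start of the episode below 0.04 m and linear speed of each of tin_left, tin_right below 0.02 m/s and contact force between the fingers and tin_left below 0.1 N and height (world z) of tin_right between -0.002 and 0.01 m and contact force between the fingers and tin_right below 0.1 N) or (distance between loose_ball_center and tin_right below 0.07 m and height (world z) of tin_right between 0.08 and 0.3 m and horizontal distance between tin_right and pad below 0.05 m and angle between tin_right's own z axis and vertical below 0.26 rad and contact force between the fingers and tin_right above 0.5 N and linear speed of tin_right below 0.03 m/s and height (world z) of tin_left between -0.002 and 0.01 m and angle between each of tin_left, tin_middle's own z axis and vertical below 0.1 rad and distance of each of tin_left, tin_middle from where it was at the start of the episode below 0.04 m and linear speed of each of tin_left, tin_middle below 0.02 m/s and contact force between the fingers and tin_left below 0.1 N and height (world z) of tin_middle between -0.002 and 0.01 m and contact force between the fingers and tin_middle below 0.1 N))); the arm keeps its last pose, push and grip.
It fails at once if a tin is dropped or thrown (faster than 0.6 m/s out of the fingers) ((contact force between the fingers and tin_left below 0.05 N and linear speed of tin_left above 0.6 m/s) or (contact force between the fingers and tin_middle below 0.05 N and linear speed of tin_middle above 0.6 m/s) or (contact force between the fingers and tin_right below 0.05 N and linear speed of tin_right above 0.6 m/s)).
It fails at once if the beaker, ring block or hammer is disturbed (moved over 30 mm) (distance of any of beaker, ring_block, hammer from where it was at the start of the episode above 0.03 m).
It also fails if it takes over 72 s, if anything falls off the work surface, if the arm or the gripper's body presses on something with over 40 N, if the wrist force passes 120 N, or if a joint passes its speed limit or range.

### The arm

A 6-joint arm with a two-finger parallel gripper is mounted at the origin on the work surface. World frame = base frame: x ahead of the robot, y to its left, z up, the work surface at z = 0. Lengths are in m, angles in rad, forces in N, time in s.
With the tool pointing down it reaches from about 0.3 to 0.85 m from the base axis. Payload 4.2 kg.
Tool frame: the origin (TCP) lies on the centre line of the jaws, within the pads' length; the fingertips stand 14 mm ahead of it and the grasp point (between the pads) lies 5 mm behind it; z points along the fingers, y is the line along which they close (so a half turn about z gives the same grasp; the last joint's range is limited). The gripper opens to 91 mm and grips with 3 to 60 N. Pads are 32 mm wide; open, the fingers measure 118 mm over their backs; the gripper's body (76 mm by 178 mm) begins 60 mm behind the grasp point.
Start: joints at [-1.187, 0.32, 1.565, -0, 1.257, -0.02], TCP at [0.226, -0.529, 0.228] pointing down, gripper open.
Joint ranges: [-3.11, 3.11], [-0.84, 2.01], [0.21, 2.61], [-1.34, 4.49], [0.05, 2.63], [-2.56, 2.56]. Speed limits (rad/s): [2.57, 2.57, 3.14, 3.14, 3.14, 3.14].

### API

Orientations are given as a unit quaternion [x, y, z, w].
In Python, from workcell import sensors, grab_frame, calibration, ticket, boxes_of gives the robot as it stands.
- The arm moves only by the tool play_rows, never from a script. Its argument "series" is a list that holds one entry, the list of rows, each a list of 7 numbers: the shift along the tool's x, y, z normalised to -1 to 1, where 1 is 0.12 m, then the turn, a rotation vector about the tool's x, y, z normalised to -1 to 1, where 1 is 45 degrees, then the opening, from -1 (shut) to 1 (fully open). A call has 1 to 8 rows; each row shifts and turns the commanded pose from where the row before left it, along the tool's axes as they then stand; what a row does not reach is not made up. A row lasts 1/8 s, in which the tool goes at most 62.5 mm and 10.7 degrees, less where a joint would pass 70% of its speed; a pose out of reach is approached as far as the arm can. A call with a number of a shift or a turn outside -1 to 1 is refused whole. A call with a gripper value outside its range is refused whole. The fingers move at their own pace and stop on an object; "newtons" is the grip in N (left out, the last holds). Time passes only in rows, so rows that do not move let the fingers close. It gives the time, the measured TCP pose, the force, the opening and the grip force at its end, in the units of the state.
- sensors.get_obs(): the state, without advancing time (a new reading comes with each control period).
- grab_frame(name): name is "side" or "top"; returns (picture, depth): 420x560x3 uint8, red, green, blue; 420x560 float32, m along the optical axis (not along the pixel's ray), 0 where there is no reading.
- calibration(name): a dict with "fx", "fy", "cx", "cy" (pixels), "R" (3x3) and "t" (3): a world point X has camera coordinates R X + t. Camera axes: x right, y down, z forward; pixel columns grow to the right and rows downward; lengths in m; the calibration is good to about 2 mm. A picture is of the moment at which its call begins. calibration takes no time and is no camera call.
- ticket.job_done(): hands the job in; it is judged then, once.
Trained networks look in the newest picture that a camera, given by its name, has taken for a name from the list of things; names that differ only in an ending like _2 or _b are one class to them, and where a whole thing is asked for, a point or a joint stands for the part that bears it (a point fixed in the world has none). Each returns a list of dicts, best first, with "confidence" (0 to 1); they miss things now and then, are a little off and sometimes report something else, mostly with a low value. They report only what shows in the picture. A call takes as long as a camera call. They do not tell look-alikes from the thing itself.
- boxes_of(name, camera): "at" ([column, row] as shares, 0 to 1, of the picture: columns of its width, rows of its height, amid what is visible of it).
The state is a dict: "time": time; "joint_pos": joint angles; "joint_velocities": joint speeds; "joint_torque": joint torques, N m; "position": TCP position; "eef_rot": TCP orientation; "contact_force": force on the tool from outside, world axes, zero at the start; "wrist_torque": the same for the moment, N m; "width": opening from 0.0 (shut) to 1.0 (fully open); "grip_force": force on a finger pad.
Only numpy, scipy, OpenCV 4.12 (cv2) and the standard library are available. Lean on these libraries where they do the work, as an engineer would, in place of code of your own. Each camera call takes 0.05 s, during which the arm holds its last target. There are 200 camera calls.

## Working session

There is one attempt and no reset: what is moved stays moved. The work goes in short steps, Python scripts to look and compute and a tool call to move; the robot and the scene stay as the last step left them, time stands still between calls to the robot, and variables do not carry over. Pictures are saved under pics/ and viewed, at most 10 in all, crops included, and the job is handed in when it is done.

Besides the shell and the picture viewer there is one more tool, called after ">>>" by a JSON object that holds its "api" and its "payload", one argument or row to a line. play_rows: Moves the arm, as the interface text tells. Its arguments: {"type":"object","properties":{"series":{"type":"array"},"newtons":{"type":"number"}},"required":["series"]}

```bash
ls; mkdir -p pics
python3 - <<'E'
from workcell import sensors, grab_frame, calibration, boxes_of
import cv2,numpy as np
for c in ["top","side"]:
    p,d=grab_frame(c); cv2.imwrite(f"pics/{c}0.png",p[:,:,::-1]); np.save(f"pics/{c}d.npy",d); np.save(f"pics/{c}p.npy",p)
    k=calibration(c); R=np.array(k["R"]);t=np.array(k["t"])
    for n in ["tin_left","pad","beaker","ring_block","hammer"]:
        for b in boxes_of(n,c)[:6]:
            u,v=b["at"][0]*560,b["at"][1]*420
            z=float(d[min(int(v),419),min(int(u),559)])
            X=R.T@(np.array([(u-k["cx"])/k["fx"]*z,(v-k["cy"])/k["fy"]*z,z])-t)
            print(c,n,round(b["confidence"],2),round(u),round(v),X.round(3))
print(sensors.get_obs())
E
```

```text
pics
top tin_left 0.81 193 269 [0.457 0.192 0.05 ]
top tin_left 0.77 123 297 [0.391 0.363 0.048]
top tin_left 0.23 340 241 [ 0.519 -0.174  0.053]
top pad 0.86 233 178 [0.697 0.098 0.01 ]
top pad 0.71 291 171 [ 0.713 -0.057  0.011]
top beaker 0.64 158 167 [0.728 0.298 0.017]
top ring_block 0.74 399 170 [ 0.707 -0.342  0.03 ]
top ring_block 0.69 439 237 [ 0.529 -0.436  0.026]
top hammer 0.56 442 237 [ 0.527 -0.443  0.024]
side tin_left 0.87 321 403 [0.412 0.367 0.051]
side tin_left 0.56 310 319 [0.456 0.205 0.052]
side pad 0.97 209 267 [0.699 0.097 0.013]
side pad 0.91 223 219 [ 0.704 -0.047  0.01 ]
side beaker 0.82 174 337 [0.723 0.272 0.008]
side hammer 0.85 323 125 [ 0.516 -0.424  0.021]
{'time': 0.6, 'joint_pos': array([-1.18699617e+00,  3.19568028e-01,  1.56453649e+00,  2.18274242e-05,
        1.25741516e+00, -1.99744700e-02]), 'joint_velocities': array([ 0.00032653, -0.00123924, -0.00126261, -0.00090714,  0.00050395,
        0.00170968]), 'joint_torque': array([-5.03052852e-04, -4.12126172e+01, -2.32136410e+01,  7.29120593e-02,
        3.78695992e-02, -6.12365284e-06]), 'position': array([ 0.22592951, -0.52874285,  0.22798013]), 'eef_rot': array([9.79690555e-01, 2.00515372e-01, 1.68111565e-05, 3.40026642e-05]), 'contact_force': array([0.28081415, 0.01868154, 0.20016961]), 'wrist_torque': array([-0.02095923, -0.04678325, -0.02596499]), 'grip_force': 0.0, 'width': 1.0027502547322076}
```

View pics/top0.png

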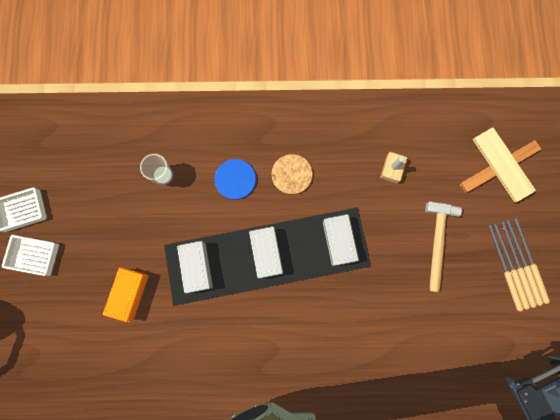

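View pics/side0.png

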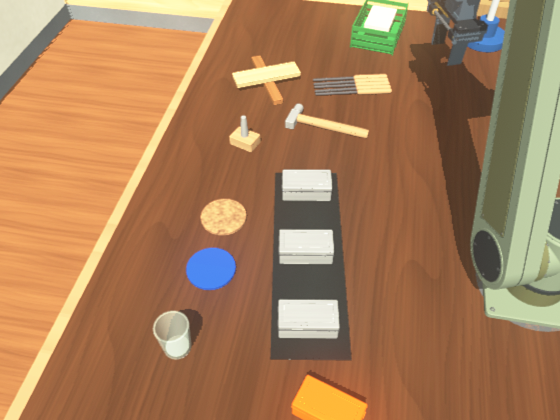

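The top view shows three silver tins on the black mat at about (194,267), (266,252) and (341,240). The tin look-alike is orange at (125,295). There are two pad candidates: cork at (292,174) and blue at (235,179). Cork fits the description. Next I'll measure the poses from depth and confirm in a crop.

```bash
cat > h.py <<'E'
import numpy as np,cv2
from workcell import *
def world(c,p,d):
    k=calibration(c);R=np.array(k["R"]);t=np.array(k["t"])
    v,u=np.mgrid[:420,:560]
    C=np.stack([(u-k["cx"])/k["fx"]*d,(v-k["cy"])/k["fy"]*d,d],-1)
    return (C-t)@R
def blobs(p,d,m):
    X=world("top",p,d)
    n,L,s,c=cv2.connectedComponentsWithStats(m.astype(np.uint8))
    for i in range(1,n):
        if s[i,4]<200: continue
        q=X[L==i]; r=cv2.minAreaRect((q[:,:2]*1000).astype(np.float32))
        P=cv2.boxPoints(r); e=[P[1]-P[0],P[2]-P[1]]; e=max(e,key=np.linalg.norm); a=np.degrees(np.arctan2(e[1],e[0]))
        a=(a+90)%180-90
        print(c[i].round(),"xy",np.round(r[0],1),"size",np.round(r[1],1),"yaw",round(a,1),"z",np.median(q[:,2]).round(4),"mean",q.mean(0).round(4))
E
python3 - <<'E'
from h import *
p=np.load("pics/topp.npy");d=np.load("pics/topd.npy");X=world("top",p,d)
hsv=cv2.cvtColor(p,cv2.COLOR_RGB2HSV)
blobs(p,d,(hsv[...,1]<60)&(X[...,2]>.044)&(X[...,2]<.065)&(abs(X[...,1])<.3)&(X[...,0]>.3))
print("discs");h=np.zeros((420,560),bool);h[145:205,205:325]=1
blobs(p,d,h&(X[...,2]>.006)&(X[...,2]<.03))
cv2.imwrite("pics/crop.png",cv2.resize(p[140:310,160:380,::-1],None,fx=3,fy=3))
E
```

```text
[341. 240.] xy [ 522.9 -176.6] size [121.3  64.5] yaw 10.3 z 0.0525 mean [ 0.5219 -0.176   0.0524]
[265. 252.] xy [494.6  13.1] size [120.9  63.9] yaw 10.3 z 0.0523 mean [0.494  0.013  0.0522]
[193. 267.] xy [461.4 193.2] size [120.7  64.6] yaw 10.3 z 0.052 mean [0.4607 0.1924 0.052 ]
discs
[291. 174.] xy [705.1 -56.5] size [107.8 107.8] yaw -89.9 z 0.0102 mean [ 0.7055 -0.057   0.0102]
[235. 179.] xy [694.3  94.5] size [107.4 108.5] yaw -35.3 z 0.0101 mean [0.6942 0.0944 0.0101]
```

View pics/crop.png

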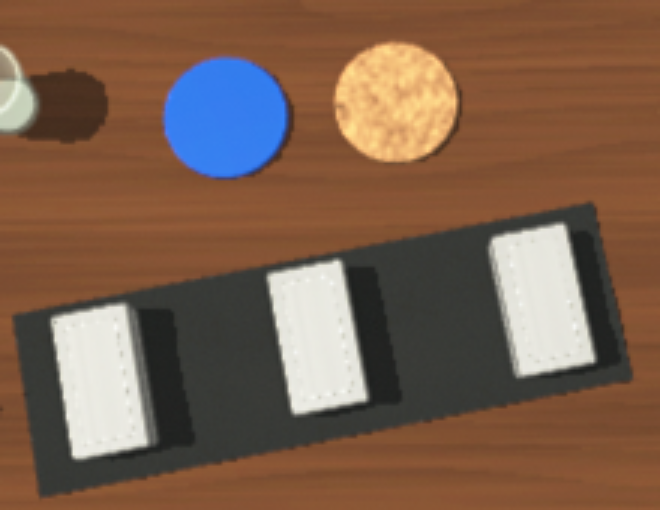

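The crop confirms the cork pad at full-image (291,174) and the three silver tins. The blue disc and the orange tin are look-alikes. Next I'll turn the tool to yaw 10.3° and travel to the left tin.

>>> {"api": "play_rows", "payload": {
  "series": [
    [[0,0,0,0,0,0.1425,1],[0,0,0,0,0,0.1425,1],[0.188,-0.348,0,0,0,0,1],[0.188,-0.348,0,0,0,0,1],[0.188,-0.348,0,0,0,0,1],[0.188,-0.348,0,0,0,0,1],[0.188,-0.348,0,0,0,0,1],[0.188,-0.348,0,0,0,0,1]]
  ],
  "newtons": 40
}}

```text
time: 1.6
position: [0.3146, -0.2567, 0.2282]
eef_rot: [0.996, 0.09, 0.0, 0.0]
contact_force: [1.1, -0.6, -0.9]
width: 1.0
grip_force: 0.0
```

>>> {"api": "play_rows", "payload": {
  "series": [
    [[0.188,-0.348,0,0,0,0,1],[0.188,-0.348,0,0,0,0,1],[0.188,-0.348,0,0,0,0,1],[0.188,-0.348,0,0,0,0,1],[0.188,-0.348,0,0,0,0,1],[0.188,-0.348,0,0,0,0,1],[0.188,-0.348,0,0,0,0,1],[0.188,-0.348,0,0,0,0,1]]
  ]
}}

```text
time: 2.6
position: [0.4324, 0.1046, 0.2282]
eef_rot: [0.996, 0.09, 0.0, 0.0]
contact_force: [1.2, 0.5, -0.3]
width: 1.002
grip_force: 0.0
```

>>> {"api": "play_rows", "payload": {
  "series": [
    [[0.188,-0.348,0,0,0,0,1],[0.188,-0.348,0,0,0,0,1],[0,0,0,0,0,0,1],[0,0,0,0,0,0,1]]
  ]
}}

```text
time: 3.1
position: [0.461, 0.1928, 0.2277]
eef_rot: [0.996, 0.09, -0.0, 0.0]
contact_force: [0.1, -0.7, -0.8]
width: 1.002
grip_force: 0.0
```

```bash
cat >> h.py <<'E'
from scipy.spatial.transform import Rotation as Ro
def go(x,y,z,yaw=10.3):
    o=sensors.get_obs(); R=Ro.from_quat(o["eef_rot"])
    T=Ro.from_matrix(np.array([[np.cos(np.radians(yaw)),np.sin(np.radians(yaw)),0],[np.sin(np.radians(yaw)),-np.cos(np.radians(yaw)),0],[0,0,-1]]).T.T)
    print("t",o["time"],"pos",o["position"].round(4),"F",o["contact_force"].round(2),"M",o["wrist_torque"].round(3),"w",round(o["width"],3),"g",round(o["grip_force"],1))
    print("shift units",(R.inv().apply(np.array([x,y,z])-o["position"])/.12).round(3),"turn units",((R.inv()*T).as_rotvec()/np.radians(45)).round(3))
E
python3 -c "
from h import *
go(.461,.193,.027)"
```

```text
t 3.1 pos [0.461  0.1928 0.2277] F [ 0.08 -0.68 -0.76] M [-0.061 -0.    -0.028] w 1.002 g 0.0
shift units [ 0.002 -0.003  1.673] turn units [0.001 0.001 0.001]
```

>>> {"api": "play_rows", "payload": {
  "series": [
    [[0,0,0.35,0,0,0,1],[0,0,0.35,0,0,0,1],[0,0,0.35,0,0,0,1],[0,0,0.3,0,0,0,1],[0,0,0.2,0,0,0,1],[0,0,0.12,0,0,0,1],[0,0,0,0,0,0,1],[0,0,0,0,0,0,1]]
  ]
}}

```text
time: 4.1
position: [0.4622, 0.1932, 0.0285]
eef_rot: [0.996, 0.09, 0.001, -0.0]
contact_force: [0.4, 0.0, 0.6]
width: 0.994
grip_force: 0.0
```

>>> {"api": "play_rows", "payload": {
  "series": [
    [[0,0,0,0,0,0,-1],[0,0,0,0,0,0,-1],[0,0,0,0,0,0,-1],[0,0,0,0,0,0,-1],[0,0,0,0,0,0,-1],[0,0,0,0,0,0,-1]]
  ],
  "newtons": 40
}}

```text
time: 4.85
position: [0.4616, 0.1933, 0.0278]
eef_rot: [0.996, 0.09, 0.0, -0.0]
contact_force: [-1.0, 1.0, 5.0]
width: 0.701
grip_force: 40.0
```

>>> {"api": "play_rows", "payload": {
  "series": [
    [[0,0,-0.15,0,0,0,-1],[0,0,-0.3,0,0,0,-1],[0,0,-0.3,0,0,0,-1],[0,0,-0.25,0,0,0,-1],[0.33,0,0,0,0,0,-1],[-0.33,0,0,0,0,0,-1],[0.33,0,0,0,0,0,-1],[-0.33,0,0,0,0,0,-1]]
  ]
}}

```text
time: 5.85
position: [0.4651, 0.194, 0.1454]
eef_rot: [0.996, 0.089, 0.001, 0.0]
contact_force: [-1.2, 0.2, -3.3]
width: 0.703
grip_force: 40.0
```

>>> {"api": "play_rows", "payload": {
  "series": [
    [[0,0,0,0,0.167,0,-1],[0,0,0,0,0.167,0,-1],[0,0,0,0,0,0,-1],[0,0,0,0,0,0,-1],[0,0,0,0,0,0,-1],[0,0,0,0,0,0,-1],[0,0,0,0,0,0,-1],[0,0,0,0,0,0,-1]]
  ]
}}

```text
time: 6.85
position: [0.4616, 0.1932, 0.1475]
eef_rot: [0.987, 0.089, 0.13, -0.012]
contact_force: [-0.5, -0.3, -3.4]
width: 0.703
grip_force: 40.0
```

```bash
cat >> h.py <<'E'
def mom():
    o=sensors.get_obs();R=Ro.from_quat(o["eef_rot"])
    print("M tool",R.inv().apply(o["wrist_torque"]).round(4),"F",o["contact_force"].round(2),"pos",o["position"].round(4),"w",round(o["width"],3),"v",abs(o["joint_velocities"]).max().round(4))
E
python3 -c "
from h import *
mom()"
```

```text
M tool [ 0.0412 -0.3555 -0.0215] F [-0.49 -0.26 -3.35] pos [0.4616 0.1932 0.1475] w 0.703 v 0.0023
```

>>> {"api": "play_rows", "payload": {
  "series": [
    [[0,0,0,0,-0.167,0,-1],[0,0,0,0,-0.167,0,-1],[0,0,0,0,-0.167,0,-1],[0,0,0,0,-0.167,0,-1],[0,0,0,0,0,0,-1],[0,0,0,0,0,0,-1],[0,0,0,0,0,0,-1],[0,0,0,0,0,0,-1]]
  ]
}}

```text
time: 7.85
position: [0.4609, 0.1932, 0.1481]
eef_rot: [0.987, 0.089, -0.13, 0.012]
contact_force: [-0.2, -0.2, -3.8]
width: 0.698
grip_force: 40.0
```

```bash
python3 -c "
from h import *
mom()"
```

```text
M tool [-0.0088  0.3395  0.0068] F [-0.2  -0.16 -3.79] pos [0.4609 0.1932 0.1481] w 0.698 v 0.0055
```

>>> {"api": "play_rows", "payload": {
  "series": [
    [[0,0,0,0,0.167,0,-1],[0,0,0,0,0.167,0,-1],[0,0,0,0,0,0,-1],[0,0,0,0,0,0,-1],[0,0,0,0,0,0,-1]]
  ]
}}

```text
time: 8.48
position: [0.4625, 0.1935, 0.1475]
eef_rot: [0.996, 0.09, -0.0, 0.0]
contact_force: [0.7, 0.2, -4.1]
width: 0.702
grip_force: 40.0
```

```bash
python3 -c "
from h import *
mom();go(.461,.193,.0278)"
```

```text
M tool [ 0.0708 -0.011  -0.0376] F [ 0.66  0.23 -4.1 ] pos [0.4625 0.1935 0.1475] w 0.702 v 0.0058
t 8.475 pos [0.4625 0.1935 0.1475] F [ 0.66  0.23 -4.1 ] M [0.068 0.023 0.038] w 0.702 g 40.0
shift units [-0.012  0.002  0.997] turn units [ 0.  0. -0.]
```

```bash
cat >> h.py <<'E'
def mean(n=8):
    A=[]
    for i in range(n):
        o=sensors.get_obs();A.append(Ro.from_quat(o["eef_rot"]).inv().apply(o["wrist_torque"])); grab_frame("top")
    A=np.array(A);print("mean M tool",A.mean(0).round(4),"sd",A.std(0).round(4))
E
python3 -c "
from h import *
mean()"
```

```text
mean M tool [ 0.0085 -0.0286 -0.0025] sd [0.0383 0.0262 0.0311]
```

>>> {"api": "play_rows", "payload": {
  "series": [
    [[0,0,0,0,0.167,0,-1],[0,0,0,0,0.167,0,-1],[0,0,0,0,0,0,-1],[0,0,0,0,0,0,-1],[0,0,0,0,0,0,-1],[0,0,0,0,0,0,-1],[0,0,0,0,-0.167,0,-1],[0,0,0,0,-0.167,0,-1]]
  ]
}}

```text
time: 9.88
position: [0.4619, 0.1935, 0.1481]
eef_rot: [0.996, 0.09, -0.001, -0.0]
contact_force: [-1.2, 0.1, -3.8]
width: 0.699
grip_force: 40.0
```

>>> {"api": "play_rows", "payload": {
  "series": [
    [[0,0,0,0,0,0,-1],[0,0,0,0,0,0,-1],[0,0,0,0,0,0,-1]]
  ]
}}

```text
time: 10.25
position: [0.4604, 0.1929, 0.1473]
eef_rot: [0.996, 0.09, -0.0, 0.0]
contact_force: [-0.1, 0.1, -4.3]
width: 0.701
grip_force: 40.0
```

```bash
python3 -c "
from h import *
mean();go(.461,.193,.0278)"
```

```text
mean M tool [ 0.0197 -0.0324  0.0108] sd [0.02   0.0306 0.0181]
t 10.65 pos [0.4614 0.1932 0.1476] F [-0.88  0.87 -4.43] M [-0.009 -0.029  0.028] w 0.701 g 40.0
shift units [-0.004  0.001  0.998] turn units [ 0. -0.  0.]
```

Left tin: the level moment is -0.029 N m after one tilt and -0.032 after the other, so it is packed tight. I'll set it back and go on to the middle tin.

>>> {"api": "play_rows", "payload": {
  "series": [
    [[0,0,0.25,0,0,0,-1],[0,0,0.3,0,0,0,-1],[0,0,0.25,0,0,0,-1],[0,0,0.12,0,0,0,-1],[0,0,0.05,0,0,0,-1],[0,0,0.024,0,0,0,-1],[0,0,0,0,0,0,-1],[0,0,0,0,0,0,-1]]
  ]
}}

```text
time: 11.65
position: [0.462, 0.1934, 0.029]
eef_rot: [0.996, 0.09, 0.001, -0.0]
contact_force: [-0.9, -0.4, -3.0]
width: 0.701
grip_force: 40.0
```

>>> {"api": "play_rows", "payload": {
  "series": [
    [[0,0,0,0,0,0,1],[0,0,0,0,0,0,1],[0,0,0,0,0,0,1],[0,0,0,0,0,0,1],[0,0,-0.25,0,0,0,1],[0,0,-0.25,0,0,0,1],[0,0,-0.3,0,0,0,1],[0,0,-0.2,0,0,0,1]]
  ]
}}

```text
time: 12.65
position: [0.4619, 0.1934, 0.1499]
eef_rot: [0.996, 0.09, 0.001, -0.0]
contact_force: [-0.4, -0.7, -0.1]
width: 0.999
grip_force: 0.0
```

>>> {"api": "play_rows", "payload": {
  "series": [
    [[0,0.4,0,0,0,0,1],[0,0.4,0,0,0,0,1],[0,0.4,0,0,0,0,1],[0,0.326,0,0,0,0,1],[0,0,0,0,0,0,1],[0,0,0,0,0,0,1]]
  ]
}}

```text
time: 13.4
position: [0.494, 0.0134, 0.1482]
eef_rot: [0.996, 0.09, -0.0, -0.0]
contact_force: [-0.6, 0.8, 0.1]
width: 1.001
grip_force: 0.0
```

Run:
```python
from h import *
go(.4945,.013,.0278)
p,d=grab_frame("top");X=world("top",p,d);hsv=cv2.cvtColor(p,cv2.COLOR_RGB2HSV)
blobs(p,d,(hsv[...,1]<60)&(X[...,2]>.044)&(X[...,2]<.065)&(abs(X[...,1])<.3)&(X[...,0]>.3))
```

```text
t 13.4 pos [0.494  0.0134 0.1482] F [-0.58  0.84  0.05] M [0.044 0.053 0.04 ] w 1.001 g 0.0
shift units [0.004 0.004 1.003] turn units [-0.001  0.    -0.   ]
[341. 240.] xy [ 523.  -176.6] size [120.5  64.7] yaw 10.4 z 0.0526 mean [ 0.522  -0.176   0.0525]
[192. 266.] xy [461.9 193.2] size [120.5  64.7] yaw 10.0 z 0.0521 mean [0.4634 0.194  0.0521]
[268. 269.] xy [452.8   5.6] size [36.2 63.6] yaw -79.9 z 0.0523 mean [0.4532 0.0058 0.0522]
```

Left tin is back at its start. Now the middle tin.

>>> {"api": "play_rows", "payload": {
  "series": [
    [[0,0,0.25,0,0,0,1],[0,0,0.3,0,0,0,1],[0,0,0.25,0,0,0,1],[0,0,0.2,0,0,0,1],[0,0,0,0,0,0,1],[0,0,0,0,0,0,1]]
  ]
}}

```text
time: 14.2
position: [0.4949, 0.0137, 0.029]
eef_rot: [0.996, 0.09, 0.001, 0.0]
contact_force: [1.0, -1.0, -0.5]
width: 1.003
grip_force: 0.0
```

>>> {"api": "play_rows", "payload": {
  "series": [
    [[0,0,0,0,0,0,-1],[0,0,0,0,0,0,-1],[0,0,0,0,0,0,-1],[0,0,0,0,0,0,-1],[0,0,0,0,0,0,-1],[0,0,0,0,0,0,-1]]
  ]
}}

```text
time: 14.95
position: [0.4945, 0.013, 0.0287]
eef_rot: [0.996, 0.09, 0.0, 0.0]
contact_force: [-1.1, -0.3, 4.8]
width: 0.699
grip_force: 40.0
```

>>> {"api": "play_rows", "payload": {
  "series": [
    [[0,0,-0.15,0,0,0,-1],[0,0,-0.3,0,0,0,-1],[0,0,-0.3,0,0,0,-1],[0,0,-0.25,0,0,0,-1],[0.33,0,0,0,0,0,-1],[-0.33,0,0,0,0,0,-1],[0.33,0,0,0,0,0,-1],[-0.33,0,0,0,0,0,-1]]
  ]
}}

```text
time: 15.95
position: [0.4979, 0.0133, 0.1464]
eef_rot: [0.996, 0.09, 0.001, 0.0]
contact_force: [-1.2, 0.1, -3.2]
width: 0.7
grip_force: 40.0
```

>>> {"api": "play_rows", "payload": {
  "series": [
    [[0,0,0,0,0.167,0,-1],[0,0,0,0,0.167,0,-1],[0,0,0,0,0,0,-1],[0,0,0,0,0,0,-1],[0,0,0,0,0,0,-1],[0,0,0,0,0,0,-1],[0,0,0,0,-0.167,0,-1],[0,0,0,0,-0.167,0,-1]]
  ]
}}

```text
time: 16.95
position: [0.4948, 0.013, 0.1488]
eef_rot: [0.996, 0.09, -0.001, 0.0]
contact_force: [0.5, 0.1, -3.7]
width: 0.698
grip_force: 40.0
```

>>> {"api": "play_rows", "payload": {
  "series": [
    [[0,0,0,0,0,0,-1],[0,0,0,0,0,0,-1]]
  ]
}}

```text
time: 17.2
position: [0.4935, 0.0131, 0.1477]
eef_rot: [0.996, 0.09, -0.0, -0.0]
contact_force: [0.0, -0.3, -3.1]
width: 0.703
grip_force: 40.0
```

```bash
python3 -c "
from h import *
mean()"
```

```text
mean M tool [ 0.0159 -0.0269  0.0037] sd [0.0255 0.0224 0.0296]
```

>>> {"api": "play_rows", "payload": {
  "series": [
    [[0,0,0,0,-0.167,0,-1],[0,0,0,0,-0.167,0,-1],[0,0,0,0,0,0,-1],[0,0,0,0,0,0,-1],[0,0,0,0,0,0,-1],[0,0,0,0,0,0,-1],[0,0,0,0,0.167,0,-1],[0,0,0,0,0.167,0,-1]]
  ]
}}

```text
time: 18.6
position: [0.4943, 0.013, 0.1485]
eef_rot: [0.996, 0.09, 0.002, -0.0]
contact_force: [0.9, -0.2, -2.7]
width: 0.699
grip_force: 40.0
```

>>> {"api": "play_rows", "payload": {
  "series": [
    [[0,0,0,0,0,0,-1],[0,0,0,0,0,0,-1]]
  ]
}}

```text
time: 18.85
position: [0.4949, 0.013, 0.1487]
eef_rot: [0.996, 0.09, 0.0, 0.0]
contact_force: [0.8, 1.1, -3.1]
width: 0.698
grip_force: 40.0
```

```bash
python3 -c "
from h import *
mean();go(.4945,.013,.0278)"
```

```text
mean M tool [ 0.0244 -0.0085 -0.0026] sd [0.0358 0.0275 0.0326]
t 19.25 pos [0.4945 0.0131 0.148 ] F [ 1.51 -0.53 -3.08] M [-0.029  0.032 -0.038] w 0.701 g 40.0
shift units [1.000e-03 1.000e-03 1.002e+00] turn units [-0.     0.001  0.   ]
```

The middle tin's level readings are -0.027 and -0.009 N m, which is within noise. A loose ball would give a difference of about 0.14, so this one is packed too. I'll set it back and go on to the right tin.

>>> {"api": "play_rows", "payload": {
  "series": [
    [[0,0,0.25,0,0,0,-1],[0,0,0.3,0,0,0,-1],[0,0,0.25,0,0,0,-1],[0,0,0.12,0,0,0,-1],[0,0,0.05,0,0,0,-1],[0,0,0.024,0,0,0,-1],[0,0,0,0,0,0,-1],[0,0,0,0,0,0,-1]]
  ]
}}

```text
time: 20.25
position: [0.4948, 0.013, 0.0297]
eef_rot: [0.996, 0.09, 0.001, 0.0]
contact_force: [-0.4, -0.6, -3.8]
width: 0.7
grip_force: 40.0
```

>>> {"api": "play_rows", "payload": {
  "series": [
    [[0,0,0,0,0,0,1],[0,0,0,0,0,0,1],[0,0,0,0,0,0,1],[0,0,0,0,0,0,1],[0,0,-0.25,0,0,0,1],[0,0,-0.25,0,0,0,1],[0,0,-0.3,0,0,0,1],[0,0,-0.2,0,0,0,1]]
  ]
}}

```text
time: 21.25
position: [0.4947, 0.013, 0.1506]
eef_rot: [0.996, 0.09, 0.001, 0.0]
contact_force: [0.1, 0.1, 0.7]
width: 1.0
grip_force: 0.0
```

>>> {"api": "play_rows", "payload": {
  "series": [
    [[-0.012,0.4,0,0,0,0,1],[-0.012,0.4,0,0,0,0,1],[-0.012,0.4,0,0,0,0,1],[-0.013,0.396,0,0,0,0,1],[0,0,0,0,0,0,1],[0,0,0,0,0,0,1]]
  ]
}}

```text
time: 22.0
position: [0.5223, -0.176, 0.1487]
eef_rot: [0.996, 0.09, -0.0, -0.0]
contact_force: [-0.3, 0.4, 0.1]
width: 1.001
grip_force: 0.0
```

Run:
```python
from h import *
go(.523,-.1765,.0278)
p,d=grab_frame("top");X=world("top",p,d);hsv=cv2.cvtColor(p,cv2.COLOR_RGB2HSV)
blobs(p,d,(hsv[...,1]<60)&(X[...,2]>.044)&(X[...,2]<.065)&(abs(X[...,1])<.3)&(X[...,0]>.3))
```

```text
t 22.0 pos [ 0.5223 -0.176   0.1487] F [-0.34  0.37  0.11] M [0.004 0.011 0.016] w 1.001 g 0.0
shift units [0.006 0.006 1.008] turn units [-0.001  0.001 -0.   ]
[265. 252.] xy [494.8  13. ] size [120.5  64. ] yaw 10.4 z 0.0524 mean [0.494  0.0127 0.0523]
[193. 267.] xy [461.9 192.9] size [120.6  64.4] yaw 10.3 z 0.0521 mean [0.4614 0.1923 0.0519]
```

>>> {"api": "play_rows", "payload": {
  "series": [
    [[0,0,0.25,0,0,0,1],[0,0,0.3,0,0,0,1],[0,0,0.25,0,0,0,1],[0,0,0.205,0,0,0,1],[0,0,0,0,0,0,1],[0,0,0,0,0,0,1]]
  ]
}}

```text
time: 22.8
position: [0.5234, -0.1759, 0.0294]
eef_rot: [0.996, 0.09, 0.001, 0.0]
contact_force: [-0.4, -0.4, 0.0]
width: 1.001
grip_force: 0.0
```

>>> {"api": "play_rows", "payload": {
  "series": [
    [[0,0,0,0,0,0,-1],[0,0,0,0,0,0,-1],[0,0,0,0,0,0,-1],[0,0,0,0,0,0,-1],[0,0,0,0,0,0,-1],[0,0,0,0,0,0,-1]]
  ]
}}

```text
time: 23.55
position: [0.523, -0.1766, 0.0289]
eef_rot: [0.996, 0.09, 0.0, 0.0]
contact_force: [-1.5, -0.7, 5.7]
width: 0.701
grip_force: 40.0
```

>>> {"api": "play_rows", "payload": {
  "series": [
    [[0,0,-0.15,0,0,0,-1],[0,0,-0.3,0,0,0,-1],[0,0,-0.3,0,0,0,-1],[0,0,-0.25,0,0,0,-1],[0.33,0,0,0,0,0,-1],[-0.33,0,0,0,0,0,-1],[0.33,0,0,0,0,0,-1],[-0.33,0,0,0,0,0,-1]]
  ]
}}

```text
time: 24.55
position: [0.5257, -0.1762, 0.1463]
eef_rot: [0.996, 0.091, 0.0, -0.0]
contact_force: [-0.9, -0.4, -3.0]
width: 0.701
grip_force: 40.0
```

>>> {"api": "play_rows", "payload": {
  "series": [
    [[0,0,0,0,0.167,0,-1],[0,0,0,0,0.167,0,-1],[0,0,0,0,0,0,-1],[0,0,0,0,0,0,-1],[0,0,0,0,0,0,-1],[0,0,0,0,0,0,-1],[0,0,0,0,-0.167,0,-1],[0,0,0,0,-0.167,0,-1]]
  ]
}}

```text
time: 25.55
position: [0.5232, -0.1767, 0.149]
eef_rot: [0.996, 0.089, -0.001, 0.001]
contact_force: [0.7, 0.4, -3.5]
width: 0.701
grip_force: 40.0
```

>>> {"api": "play_rows", "payload": {
  "series": [
    [[0,0,0,0,0,0,-1],[0,0,0,0,0,0,-1]]
  ]
}}

```text
time: 25.8
position: [0.5223, -0.1761, 0.1479]
eef_rot: [0.996, 0.09, 0.0, -0.0]
contact_force: [-0.4, 1.0, -2.6]
width: 0.7
grip_force: 40.0
```

```bash
python3 -c "
from h import *
mean()"
```

```text
mean M tool [0.0284 0.0022 0.0075] sd [0.0175 0.0272 0.0224]
```

>>> {"api": "play_rows", "payload": {
  "series": [
    [[0,0,0,0,-0.167,0,-1],[0,0,0,0,-0.167,0,-1],[0,0,0,0,0,0,-1],[0,0,0,0,0,0,-1],[0,0,0,0,0,0,-1],[0,0,0,0,0,0,-1],[0,0,0,0,0.167,0,-1],[0,0,0,0,0.167,0,-1]]
  ]
}}

```text
time: 27.2
position: [0.5227, -0.1765, 0.1487]
eef_rot: [0.996, 0.09, 0.002, 0.0]
contact_force: [-0.6, 0.3, -3.6]
width: 0.7
grip_force: 40.0
```

>>> {"api": "play_rows", "payload": {
  "series": [
    [[0,0,0,0,0,0,-1],[0,0,0,0,0,0,-1]]
  ]
}}

```text
time: 27.45
position: [0.5231, -0.1767, 0.1488]
eef_rot: [0.996, 0.09, -0.0, 0.0]
contact_force: [0.6, 0.4, -2.4]
width: 0.7
grip_force: 40.0
```

```bash
python3 -c "
from h import *
mean();go(.705,-.057,.183)"
```

```text
mean M tool [ 0.0167 -0.0375  0.0088] sd [0.0389 0.0358 0.0334]
t 27.85 pos [ 0.523  -0.1763  0.1481] F [-1.14 -0.1  -2.64] M [0.001 0.059 0.05 ] w 0.698 g 40.0
shift units [ 1.67  -0.706 -0.291] turn units [-0.     0.001  0.001]
```

The right tin's level readings differ by 0.04 N m. That is the right sign for a loose ball, but small, since the ball may roll while the tool levels. I'll measure while it is tilted to be sure.

>>> {"api": "play_rows", "payload": {
  "series": [
    [[0,0,0,0,0.167,0,-1],[0,0,0,0,0.167,0,-1],[0,0,0,0,0,0,-1],[0,0,0,0,0,0,-1],[0,0,0,0,0,0,-1],[0,0,0,0,0,0,-1],[0,0,0,0,0,0,-1],[0,0,0,0,0,0,-1]]
  ]
}}

```text
time: 28.85
position: [0.5229, -0.1764, 0.1483]
eef_rot: [0.987, 0.089, 0.13, -0.012]
contact_force: [-0.2, 0.0, -3.2]
width: 0.703
grip_force: 40.0
```

```bash
python3 -c "
from h import *
mean(12)"
```

```text
mean M tool [ 0.0352 -0.2397  0.0079] sd [0.0258 0.0226 0.0272]
```

>>> {"api": "play_rows", "payload": {
  "series": [
    [[0,0,0,0,-0.167,0,-1],[0,0,0,0,-0.167,0,-1],[0,0,0,0,-0.167,0,-1],[0,0,0,0,-0.167,0,-1],[0,0,0,0,0,0,-1],[0,0,0,0,0,0,-1],[0,0,0,0,0,0,-1],[0,0,0,0,0,0,-1]]
  ]
}}

```text
time: 30.45
position: [0.5221, -0.1767, 0.149]
eef_rot: [0.988, 0.089, -0.13, 0.012]
contact_force: [-0.7, 0.3, -2.2]
width: 0.701
grip_force: 40.0
```

```bash
python3 -c "
from h import *
mean(12)"
```

```text
mean M tool [ 0.0576  0.2181 -0.008 ] sd [0.0202 0.0263 0.0296]
```

```bash
cat >> h.py <<'E'
def mean(n=8):
    A=[];F=[];Q=[]
    for i in range(n):
        o=sensors.get_obs();R=Ro.from_quat(o["eef_rot"]);A.append(R.inv().apply(o["wrist_torque"]));F.append(o["contact_force"]);Q.append(np.degrees(np.arcsin(R.apply([1,0,0])[2]))); grab_frame("top")
    A=np.array(A);print("t",o["time"],"tilt",np.mean(Q).round(2),"M tool",A.mean(0).round(4),"sd",A.std(0).round(4),"F",np.mean(F,0).round(2))
E
python3 -c "
from h import *
mean(6)"
```

```text
t 31.3 tilt -15.03 M tool [ 0.0229  0.1996 -0.0002] sd [0.019  0.0287 0.0165] F [ 0.06 -0.18 -3.22]
```

>>> {"api": "play_rows", "payload": {
  "series": [
    [[0,0,0,0,0.06,0,-1],[0,0,0,0,0.06,0,-1],[0,0,0,0,0.06,0,-1],[0,0,0,0,0.043,0,-1],[0,0,0,0,0,0,-1],[0,0,0,0,0,0,-1]]
  ]
}}

```text
time: 32.1
position: [0.5229, -0.1764, 0.1484]
eef_rot: [0.995, 0.09, -0.043, 0.004]
contact_force: [-0.2, 0.0, -2.5]
width: 0.7
grip_force: 40.0
```

```bash
python3 -c "
from h import *
mean(15)"
```

```text
t 32.8 tilt -5.0 M tool [ 0.0429  0.0174 -0.0142] sd [0.0294 0.0229 0.0269] F [-0.14  0.09 -3.21]
```

>>> {"api": "play_rows", "payload": {
  "series": [
    [[0,0,0,0,0.22,0,-1],[0,0,0,0,0.224,0,-1],[0,0,0,0,0,0,-1],[0,0,0,0,0,0,-1],[0,0,0,0,0,0,-1],[0,0,0,0,0,0,-1]]
  ]
}}

```text
time: 33.6
position: [0.524, -0.1764, 0.1485]
eef_rot: [0.987, 0.09, 0.13, -0.012]
contact_force: [0.5, -0.2, -2.8]
width: 0.701
grip_force: 40.0
```

>>> {"api": "play_rows", "payload": {
  "series": [
    [[0,0,0,0,-0.06,0,-1],[0,0,0,0,-0.06,0,-1],[0,0,0,0,-0.06,0,-1],[0,0,0,0,-0.043,0,-1],[0,0,0,0,0,0,-1],[0,0,0,0,0,0,-1]]
  ]
}}

```text
time: 34.35
position: [0.5226, -0.1763, 0.1482]
eef_rot: [0.995, 0.09, 0.043, -0.004]
contact_force: [0.0, 0.6, -3.3]
width: 0.699
grip_force: 40.0
```

```bash
python3 -c "
from h import *
mean(15)"
```

```text
t 35.05 tilt 4.95 M tool [ 0.0274 -0.042   0.0081] sd [0.0276 0.0236 0.0309] F [ 0.02  0.04 -3.02]
```

Between ±5° and ±15° the moment fits a line with a 0.13 N m step: -0.059 measured at 5°, against -0.15 expected if packed and -0.061 if loose. The right tin is the loose one. I'll level it and carry it over the cork pad.

>>> {"api": "play_rows", "payload": {
  "series": [
    [[0,0,0,0,-0.055,0,-1],[0,0,0,0,-0.055,0,-1],[0,0,0,0,0,0,-1],[0.1,-0.04,0,0,0,0,-1],[0.2,-0.085,-0.05,0,0,0,-1],[0.25,-0.105,-0.05,0,0,0,-1],[0.25,-0.105,-0.05,0,0,0,-1],[0.25,-0.105,-0.05,0,0,0,-1]]
  ]
}}

```text
time: 36.1
position: [0.6384, -0.1008, 0.1725]
eef_rot: [0.996, 0.09, 0.0, -0.0]
contact_force: [0.8, 0.7, -3.6]
width: 0.694
grip_force: 40.0
```

>>> {"api": "play_rows", "payload": {
  "series": [
    [[0.25,-0.105,-0.05,0,0,0,-1],[0.2,-0.085,-0.03,0,0,0,-1],[0.12,-0.05,-0.02,0,0,0,-1],[0.05,-0.026,0,0,0,0,-1],[0,0,0,0,0,0,-1],[0,0,0,0,0,0,-1],[0,0,0,0,0,0,-1],[0,0,0,0,0,0,-1]]
  ]
}}

```text
time: 37.1
position: [0.7045, -0.0575, 0.1846]
eef_rot: [0.996, 0.09, 0.0, 0.0]
contact_force: [-0.4, 0.2, -3.1]
width: 0.702
grip_force: 40.0
```

Run:
```python
from h import *
go(.705,-.057,.185); mom()
p,d=grab_frame("side"); cv2.imwrite("pics/end.png",p[:,:,::-1])
p,d=grab_frame("top");X=world("top",p,d);hsv=cv2.cvtColor(p,cv2.COLOR_RGB2HSV)
blobs(p,d,(hsv[...,1]<60)&(X[...,2]>.044)&(X[...,2]<.065)&(abs(X[...,1])<.3)&(X[...,0]>.3))
```

```text
t 37.1 pos [ 0.7045 -0.0575  0.1846] F [-0.41  0.24 -3.15] M [-0.006 -0.035  0.026] w 0.702 g 40.0
shift units [ 0.005 -0.004 -0.004] turn units [ 0. -0. -0.]
M tool [-0.0119  0.0334 -0.0257] F [-0.41  0.24 -3.15] pos [ 0.7045 -0.0575  0.1846] w 0.702 v 0.0026
[193. 267.] xy [462.2 193. ] size [120.1  64.5] yaw 10.5 z 0.0521 mean [0.4614 0.1923 0.0521]
```

View pics/end.png

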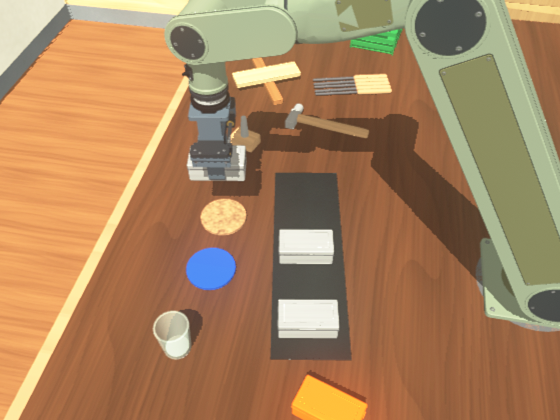

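The tin is held level at (217,163), 15 cm above the cork pad at (223,216). The other two tins stand on the mat at (306,245) and (308,318), and the bystanders have not moved.

```bash
python3 -c "
from workcell import ticket
print(ticket.job_done())"
```

```text
the job is handed in; nothing more can be done
None
```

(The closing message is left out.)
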